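# Right the toppled reagent bottle and lock it in the analyser's bay

## Robot

A 6-joint arm with a two-finger parallel gripper is mounted at the origin on the work surface. World frame = base frame: x ahead of the robot, y to its left, z up, the work surface at z = 0. Lengths are in mm, angles in rad, forces in N, time in s.
With the tool pointing down it reaches from about 325 to 925 mm from the base axis. Payload 3.1 kg.
Tool frame: the origin (TCP) lies midway between the tips of the shut fingers; the grasp point (between the pads) lies 19 mm behind it; z points along the fingers, y is the line along which they close (so a half turn about z gives the same grasp; the last joint's range is limited). The gripper opens to 85 mm and grips with 20 to 120 N. Pads are 22 mm wide; open, the fingers measure 114 mm over their backs; the gripper's body (76 mm by 85 mm) begins 54 mm behind the grasp point. The pads swing forward as they close: fully open they stand 13 mm farther back than shut.
Start: joints at [1.129, 0.217, 1.613, -0, 1.311, -0.112], TCP at [202.39, 591.335, 231.3] pointing down, gripper open.
Joint ranges: [-2.75, 2.75], [-0.78, 2.1], [0.31, 2.55], [-1.13, 4.27], [0.13, 2.63], [-2.58, 2.58]. Speed limits (rad/s): [2.79, 2.79, 3.14, 3.14, 3.14, 3.14].

## Interface

Orientations are given as a unit quaternion [x, y, z, w].
In Python, from cell import arm gives the robot as it stands.
- The arm moves only by the tool apply_moves, never from a script. Its argument "motion" is text: rows parted by semicolons, each of 4 numbers parted by spaces: the shift along the tool's x, y, z in cm, then the turn about the tool's z in degrees. A call has exactly 5 rows; each row is the pose to reach, as a shift and turn from the pose commanded when the call began, along the tool's axes at that moment; what a row does not reach only later rows make up. A row lasts 1/12 s, in which the tool goes at most 41.7 mm and 7.16 degrees, less where a joint would pass 70% of its speed; a pose out of reach is approached as far as the arm can. A call with a gripper value outside its range is refused whole. "jaw" is the closure, from 0 (fully open) to 1 (shut), set as the call begins (left out, the last holds). The fingers move at their own pace and stop on an object; "grip_force" is the grip in N (left out, the last holds). Time passes only in rows, so rows that repeat a pose let the fingers close, or fill a call up. It gives the time, the measured TCP pose, the force, the opening and the grip force at its end, in the units of the state.
- arm.sense(): the state, without advancing time (a new reading comes with each control period).
- arm.grab_frame(name): name is "side" or "top"; returns a dict with "img" (480x640x3 uint8, blue, green, red), "camera_matrix" (3x3 intrinsics, pixels), "distortion" ([k1, k2, p1, p2, k3] as OpenCV has them; the pictures are not rectified), "R" (3x3) and "t" (3): a world point X has camera coordinates R X + t. Camera axes: x right, y down, z forward; pixel columns grow to the right and rows downward; lengths in mm; the calibration is good to about 2 mm. A picture is of the moment at which its call begins. There is no depth.
- arm.job_done(): hands the job in; it is judged then, once.
The state is a dict: "t": time; "joints": joint angles; "joint_velocities": joint speeds; "effort": joint torques, N m; "tcp_pos": TCP position; "tool_rot": TCP orientation; "force": force on the tool from outside, world axes, zero at the start; "torque": the same for the moment, N m; "grip_width": finger opening in mm; "gripper_force": force on a finger pad.
Only numpy, scipy, OpenCV 4.12 (cv2) and the standard library are available. Lean on these libraries where they do the work, as an engineer would, in place of code of your own. Each camera call takes 0.05 s, during which the arm holds its last target. There are 200 camera calls.

## Task

The big square reagent bottle has toppled over beside the analyser, its base towards the analyser's flank. Without lifting it off the bench, push its cap end up and over towards the flank until the bottle stands upright there, then slide it along the flank into the bay until it stands fully home against both the end stop and the flank, and then swing the retaining gate fully shut across it. Leave the other things on the bench where they are.

Things in the scene. Friction and masses are not known exactly. Their poses are not given: they have to be found in the camera images.
- analyser: Fixed white bench analyser (place and yaw vary), housing 400 x 270 mm, 200 mm tall. Origin on the bench at the middle of the reagent bay, outside the housing on its right flank. Own axes: x along the flank away from the robot, y into the flank, z up. The flank is the upright face y = +55 mm, x -305 to +95 mm; the housing lies behind it.
- bay (a point): Point on the bench (axes as the analyser's, and at its origin) where the centre of the bottle's base is when the bottle stands fully home, touching flank and end stop.
- end_stop (a point): Top middle of the inner face of the steel end stop, which closes the bay's end away from the robot: at x = +55 mm in the analyser's axes, block 20 mm thick, 60 mm tall, reaching 122 mm out from the flank.
- bottle: Loose square amber bottle, wide round black cap, 0.4 to 0.65 kg, 125 mm tall. Origin at the centre of its base, x axis from base to cap. Body 110 x 110 mm, 80 mm long, then a shoulder and 65 mm neck; cap 72 mm diameter, 100 to 125 mm from the base. Starts lying on a flat side, base 55 to 110 mm from the flank, cap pointing away from it, 75 to 108 mm short of the bay on the robot's side.
- cap_top (a point): Centre of the cap's outer face, 125 mm from the base centre. As the bottle lies there is a 19 mm gap between cap and bench, into which closed, tilted fingertips go. As the cap end is raised and pushed over, the bottle tips about its base's lower edge until the base meets the flank, then that edge slides out along the bench; past 45 deg or so it drops upright by itself or, with high friction, needs a last push on the cap.
- gate (a joint): Retaining gate's angle about its upright hinge, rad: 0 shut (bar along the flank across the bay, 13 mm clear of a bottle that is home), growing as it opens; at 1.57 the bar points straight away from the flank, about where it starts (1.45 to 1.75). Stays where left; about 1 N at its end moves it. Flat steel bar 104 mm long from the hinge, 8 mm thick, 34 to 56 mm above the bench.
- gate_hinge (a point): On the gate's hinge axis, at the top of its 16 mm hinge post, 72 mm above the bench; at x = +65, y = -72 mm in the analyser's axes. The shut bar runs from here towards -x.
- gate_post (a point): Upper end of the gate's upright black handle post (12 mm diameter, 34 to 89 mm above the bench), on its axis, 98 mm from the hinge.
- pipette: Bystander, leave alone: hand pipette lying flat, 225 mm long, 26 mm thick, 50 mm across its finger rest; origin under its middle part.
- tip_box: Bystander, leave alone: grey box of pipette tips, 85 x 120 x 58 mm; origin at the centre of its underside.
- small_jar: Bystander, leave alone: white jar, 50 mm across, 65 mm tall, standing; origin at the centre of its underside.
- spray_bottle: Bystander, leave alone: white round bottle, 60 mm across, 150 mm tall, standing; origin at the centre of its underside.

How it is judged (in metres and radians):
On the way, in this order (a step that is already met when the one before it is completed fails the run):
1. the bottle stands upright on the bench beside the flank (its middle within 85 mm of it) (angle between bottle's own x axis and vertical below 0.08 rad and height (world z) of bottle below 0.008 m and linear speed of bottle below 0.02 m/s and angular speed of bottle below 0.1 rad/s and y of bottle in the frame of bay above -0.03 m), for 0.2 s.
2. the bottle stands upright in the bay, home against end stop and flank (angle between bottle's own x axis and vertical below 0.08 rad and height (world z) of bottle below 0.008 m and horizontal distance between bottle and bay below 0.015 m), for 0.2 s.
3. the gate is shut across the bottle (all of step 2 and value of joint gate below 0.08 rad), for 0.2 s.
At the end, for the whole second after the job is handed in: The bottle stands upright (within 0.08 rad) and at rest on the bench, its base centre within 15 mm of the bay point, and the gate is shut (below 0.08 rad) (all of step 3 and linear speed of bottle below 0.02 m/s and angular speed of bottle below 0.1 rad/s); the robot touches nothing.
It fails at once if the bottle is lifted off the bench (base centre more than 85 mm above it) (height (world z) of bottle above 0.085 m).
It fails at once if a bystander is moved by more than 30 mm (distance of any of pipette, tip_box, small_jar, spray_bottle from where it was at the start of the episode above 0.03 m).
It also fails if it takes over 72 s, if anything falls off the work surface, if the arm or the gripper's body presses on something with over 40 N, if the wrist force passes 120 N, or if a joint passes its speed limit or range.

## Working session

There is one attempt and no reset: what is moved stays moved. The work goes in short steps, Python scripts to look and compute and a tool call to move; the robot and the scene stay as the last step left them, time stands still between calls to the robot, and variables do not carry over. Pictures are saved under pics/ and viewed, at most 10 in all, crops included, and the job is handed in when it is done.

Besides the shell and the picture viewer there is one more tool, called as a command line: name --argument value ..., lists and objects as JSON in quotes. apply_moves: Moves the arm, as the interface text tells. Its arguments: {"type":"object","properties":{"motion":{"type":"string"},"jaw":{"type":"number"},"grip_force":{"type":"number"}},"required":["motion"]}

```bash
ls; mkdir -p pics; cat > h.py <<'E'
import numpy as np, cv2
from cell import arm
from scipy.spatial.transform import Rotation as Ro
def shot(n,f=None):
    d=arm.grab_frame(n)
    if f: cv2.imwrite('pics/'+f,d['img'])
    return d
def plane(d,uv,z):
    K=np.array(d['camera_matrix']);R=np.array(d['R']);t=np.array(d['t'])
    p=cv2.undistortPoints(np.array(uv,float).reshape(-1,1,2),K,np.array(d['distortion'])).reshape(-1,2)
    r=np.c_[p,np.ones(len(p))]@R; c=-R.T@t
    return c+r*((np.broadcast_to(z,len(p))-c[2])/r[:,2])[:,None]
def proj(d,X):
    R=np.array(d['R']);return cv2.projectPoints(np.array(X,float).reshape(-1,1,3),cv2.Rodrigues(R)[0],np.array(d['t'],float),np.array(d['camera_matrix']),np.array(d['distortion']))[0].reshape(-1,2)
E
python3 - <<'E'
from h import *
for n in('top','side'):
    d=shot(n,n+'0.png'); R=np.array(d['R']); print(n,-R.T@np.array(d['t']),R[2])
print(arm.sense())
E
```

```text
pics
top [ 494.63173109 -137.52390446  954.02927695] [ 0.11506089  0.01385957 -0.99326175]
side [  22.63760093 -716.97816927  734.04005016] [ 0.53946376  0.57612515 -0.61405102]
{'t': 0.1, 'joints': array([ 1.12882736e+00,  2.17683071e-01,  1.61478143e+00,  2.02739424e-06,
        1.31131115e+00, -1.12198433e-01]), 'joint_velocities': array([ 0.00029326, -0.002255  , -0.00224724, -0.00038011,  0.00090874,
        0.0008741 ]), 'effort': array([-9.72843518e-04, -3.98080945e+01, -3.04970062e+01, -1.34946322e-04,
        4.30890897e-03,  1.18469859e-05]), 'tcp_pos': array([202.05102271, 590.65920191, 230.0921053 ]), 'tool_rot': array([ 1.64139313e-01,  9.86436564e-01, -1.04959856e-03, -2.99523642e-04]), 'force': array([ 0.73166988,  0.21080979, -0.43248076]), 'torque': array([-0.01331364, -0.00269029, -0.00973362]), 'gripper_force': 0.0, 'grip_width': 85.34311231875364}
```

View pics/top0.png

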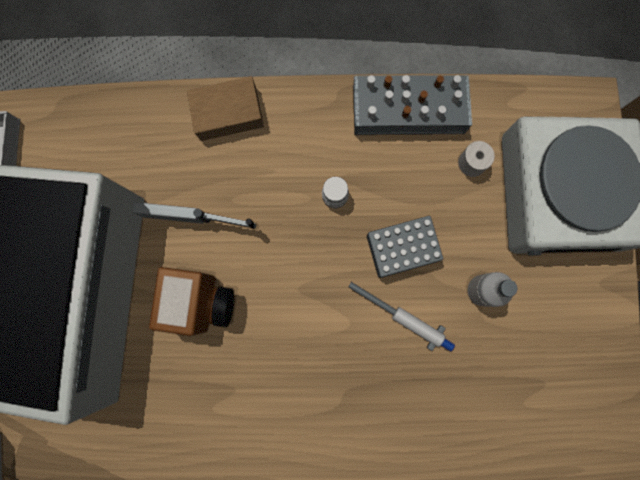

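View pics/side0.png

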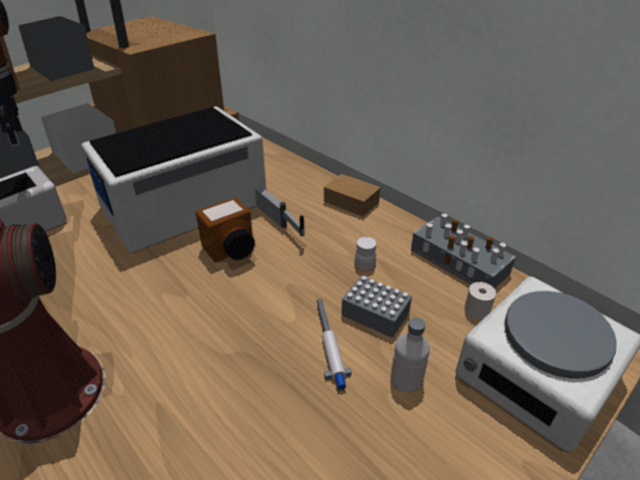

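The top view shows the analyser on the left. The bottle lies at about (190,300) with its cap at (224,307). The end stop runs (140,209)-(198,215), and the gate bar runs from its hinge at (200,216) to the post at (251,223). Bystanders are all to the right (x>320). I'll zoom in for the precise edges.

```bash
python3 - <<'E'
import cv2
a=cv2.imread('pics/top0.png')[150:430,60:280]; b=cv2.imread('pics/side0.png')[120:290,80:330]
a=cv2.resize(a,None,fx=2.1,fy=2.1,interpolation=cv2.INTER_CUBIC); cv2.imwrite('pics/ca.png',a)
b=cv2.resize(b,None,fx=3.2,fy=3.2,interpolation=cv2.INTER_CUBIC); cv2.imwrite('pics/cb.png',b)
E
```

```text
(no output)
```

View pics/ca.png

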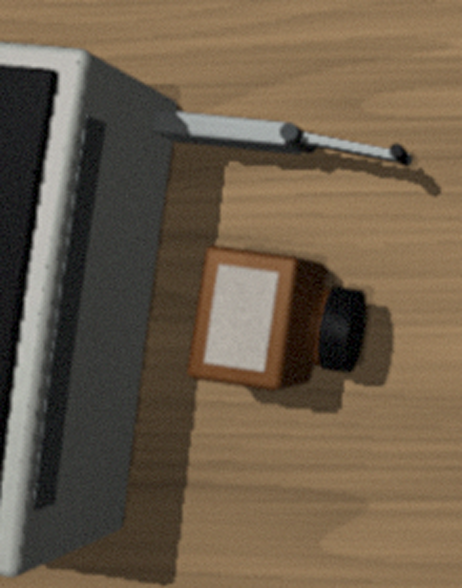

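View pics/cb.png

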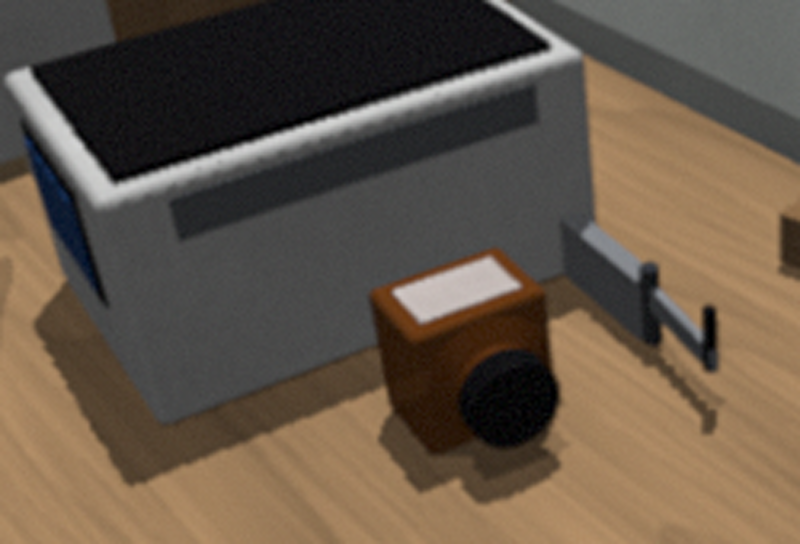

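```bash
python3 - <<'E'
from h import *
d=shot('top'); s=shot('side')
T=lambda l,z: plane(d,[(60+u/2.1,150+v/2.1) for u,v in l],z).round(1)
S=lambda l,z: plane(s,[(80+u/3.2,120+v/3.2) for u,v in l],z).round(1)
print('flank bottom',T([(123,522),(172,155)],0),S([(165,422),(370,358)],0))
print('roof edge',T([(0,575),(88,55)],200))
print('hinge',T([(290,130)],72),S([(649,267)],72))
print('post',T([(400,150)],89),S([(710,309)],89))
print('stop inner',T([(180,134),(282,143)],60))
print('bottle top',T([(207,248),(297,257),(280,386),(190,374)],110), S([(375,293),(497,250),(545,293),(420,342)],110))
print('cap face centre side',S([(513,398)],55))
f=T([(123,522),(172,155)],0); v=f[1]-f[0]; print('yaw',np.degrees(np.arctan2(v[1],v[0])))
E
```

```text
flank bottom [[311.7 268.4   0. ]
 [648.9 227.    0. ]] [[311.9 273.7   0. ]
 [474.5 235.6   0. ]]
roof edge [[308.2 279.5 200. ]
 [694.3 219.7 200. ]]
hinge [[657.   95.8  72. ]] [[656.5  95.9  72. ]]
post [[635.2  -1.9  89. ]] [[6.366e+02 2.000e-01 8.900e+01]]
stop inner [[657.6 197.4  60. ]
 [647.9 105.8  60. ]]
bottle top [[554.  153.2 110. ]
 [546.   78.4 110. ]
 [442.8  91.4 110. ]
 [452.3 165.8 110. ]] [[452.3 160.2 110. ]
 [551.5 146.7 110. ]
 [543.   74.3 110. ]
 [442.6  85.  110. ]]
cap face centre side [[490.5  50.3  55. ]]
yaw -6.999505532108767
```

apply_moves --motion "-2.8 -2.65 -1; -5.6 -5.3 -2; -8.4 -7.95 -3; -11.2 -10.6 -4; -14 -13.25 -5" --jaw 0 --grip_force 20

```text
validation failed for argument at $.mo...
```

apply_moves --motion "-2.8 -2.65 -1 0; -5.6 -5.3 -2 0; -8.4 -7.95 -3 0; -11.2 -10.6 -4 0; -14 -13.25 -5 0" --jaw 0 --grip_force 20

```text
t: 0.62
tcp_pos: [292.2, 419.0, 281.4]
tool_rot: [0.164, 0.987, -0.0, -0.0]
force: [1.0, 0.1, 0.7]
grip_width: 85.2
gripper_force: 0.0
```

apply_moves --motion "-2.8 -2.65 0 0; -5.6 -5.3 0 0; -8.4 -7.95 0 0; -11.2 -10.6 0 0; -14 -13.25 0 0"

```text
t: 1.03
tcp_pos: [381.8, 248.2, 281.3]
tool_rot: [0.164, 0.986, 0.0, 0.0]
force: [0.3, 1.1, 0.4]
grip_width: 85.5
gripper_force: 0.0
```

apply_moves --motion "-2.8 -2.65 0 0; -5.6 -5.3 0 0; -8.4 -7.95 0 0; -11.2 -10.6 0 0; -14 -13.25 0 0"

```text
t: 1.45
tcp_pos: [471.4, 77.4, 281.3]
tool_rot: [0.164, 0.986, 0.0, 0.0]
force: [0.7, -0.6, 0.2]
grip_width: 85.6
gripper_force: 0.0
```

apply_moves --motion "-1.5 -1.5 0 7; -2.8 -3 0 14; -2.8 -3 0 21; -2.8 -3 0 28; -2.8 -3 0 35"

```text
t: 1.87
tcp_pos: [487.8, 41.1, 280.9]
tool_rot: [0.457, 0.89, -0.0, -0.0]
force: [-0.5, 0.2, 0.2]
grip_width: 85.5
gripper_force: 0.0
```

apply_moves --motion "0 0 0 7; 0 0 0 14; 0 0 0 21; 0 0 0 28; 0 0 0 35"

```text
t: 2.28
tcp_pos: [487.6, 41.8, 281.0]
tool_rot: [0.702, 0.712, -0.0, -0.0]
force: [-0.8, 0.3, -0.7]
grip_width: 85.5
gripper_force: 0.0
```

apply_moves --motion "0 0 0 5; 0 0 0 8.6; 0 0 0 8.6; 0 0 0 8.6; 0 0 0 8.6"

```text
t: 2.7
tcp_pos: [487.7, 41.8, 281.2]
tool_rot: [0.751, 0.66, -0.0, -0.0]
force: [-0.3, 0.2, 0.5]
grip_width: 85.0
gripper_force: 0.0
```

```bash
python3 - <<'E'
from h import *
d=shot('top'); im=cv2.imread('pics/top0.png')
sub=im[285:332,212:240].max(axis=2)
m=(sub<45).astype('uint8')
ys,xs=np.nonzero(m); print(xs.min()+212,xs.max()+212,ys.min()+285,ys.max()+285,m.sum())
for x in (220,224,228): 
  c=np.nonzero(m[:,x-212])[0]+285; print(x,c.min(),c.max(),plane(d,[(x,c.min()-.5),(x,c.max()+.5)],55).round(1).tolist())
print(plane(d,[(xs.max()+212.5,307)],75).round(1))
E
```

```text
212 234 285 326 780
220 286 326 [[525.4, 58.3, 55.0], [452.3, 58.0, 55.0]]
224 288 326 [[521.7, 51.0, 55.0], [452.3, 50.8, 55.0]]
228 288 325 [[521.7, 43.7, 55.0], [454.0, 43.6, 55.0]]
[[487.   28.1  75. ]]
```

apply_moves --motion "-0.2 0 4 0; -0.4 0 8 0; -0.5 0 12 0; -0.5 0 16 0; -0.5 0 18 0"

```text
t: 3.17
tcp_pos: [483.3, 37.0, 96.3]
tool_rot: [0.752, 0.66, -0.003, -0.003]
force: [0.8, -0.8, -0.1]
grip_width: 85.5
gripper_force: 0.0
```

apply_moves --motion "0 0 0.7 0; 0 0 1.4 0; 0 0 2.1 0; 0 0 2.7 0; 0 0 3.3 0"

```text
t: 3.58
tcp_pos: [489.0, 36.7, 69.6]
tool_rot: [0.752, 0.659, 0.001, 0.001]
force: [0.6, -0.3, 0.9]
grip_width: 85.6
gripper_force: 0.0
```

apply_moves --motion "0 0 0.6 0; 0 0 1.2 0; 0 0 1.8 0; 0 0 2.3 0; 0 0 2.3 0"

```text
t: 4.0
tcp_pos: [486.1, 36.9, 44.1]
tool_rot: [0.752, 0.659, -0.001, -0.001]
force: [-0.1, -0.2, -1.4]
grip_width: 85.3
gripper_force: 0.0
```

apply_moves --motion "0 0 0.5 0; 0 0 1 0; 0 0 1.5 0; 0 0 1.9 0; 0 0 1.9 0"

```text
t: 4.42
tcp_pos: [486.2, 36.9, 25.2]
tool_rot: [0.752, 0.659, -0.001, -0.001]
force: [-0.3, -0.4, -0.1]
grip_width: 85.4
gripper_force: 0.0
```

```bash
python3 - <<'E'
from h import *
s=shot('side')
cv2.imwrite('pics/s1.png',cv2.resize(s['img'][100:320,120:360],None,fx=2.5,fy=2.5))
E
```

```text
(no output)
```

View pics/s1.png

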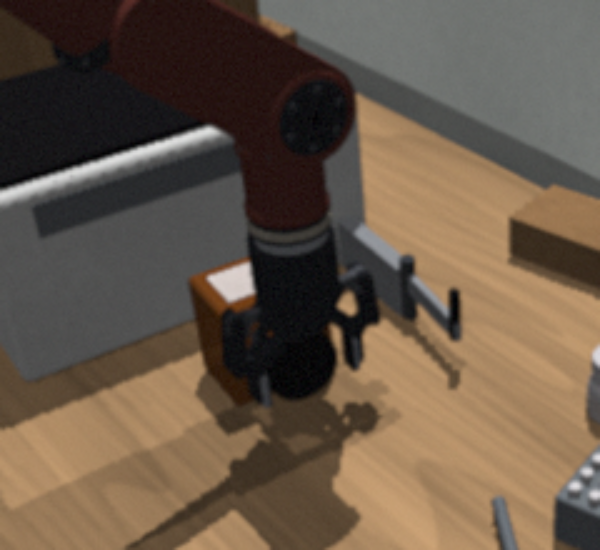

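The picture shows the open fingers straddling the black cap (crop ~(265..350, 370)), with no contact. Next I grip the cap lightly.

apply_moves --motion "0 0 0 0; 0 0 0 0; 0 0 0 0; 0 0 0 0; 0 0 0 0" --jaw 1 --grip_force 30

```text
t: 4.88
tcp_pos: [487.1, 36.8, 26.7]
tool_rot: [0.752, 0.659, -0.0, 0.0]
force: [-2.9, -1.8, 4.3]
grip_width: 70.9
gripper_force: 33.6
```

apply_moves --motion "0 0 0 0; 0 0 0 0; 0 0 0 0; 0 0 0 0; 0 0 0 0"

```text
t: 5.3
tcp_pos: [487.1, 36.6, 26.5]
tool_rot: [0.752, 0.659, -0.0, 0.0]
force: [-2.2, -0.8, 5.4]
grip_width: 70.4
gripper_force: 33.6
```

apply_moves --motion "-0.4 0 0 0; -0.9 0 0 0; -1.4 0 0 0; -1.9 0 0 0; -2.4 0 0 0"

```text
t: 5.72
tcp_pos: [484.1, 12.6, 26.2]
tool_rot: [0.752, 0.659, 0.0, 0.0]
force: [0.2, 2.7, 0.5]
grip_width: 70.4
gripper_force: 34.1
```

apply_moves --motion "-0.4 0 0 0; -0.8 0 0 0; -1.2 0 0 0; -1.2 0 0 0; -1.2 0 0 0"

```text
t: 6.13
tcp_pos: [482.4, 0.5, 26.5]
tool_rot: [0.752, 0.659, -0.0, 0.0]
force: [-1.4, 0.4, 3.7]
grip_width: 70.4
gripper_force: 34.3
```

```bash
python3 - <<'E'
from h import *
d=shot('top'); im=d['img']; h=cv2.cvtColor(im,cv2.COLOR_BGR2HSV)
old=cv2.imread('pics/top0.png')
for i in (old,im):
    g=i.astype(int); m=((g.min(2)>110)&(np.abs(g[:,:,2]-g[:,:,0])<60)).astype('uint8'); m[:260]=0;m[345:]=0;m[:,:145]=0;m[:,260:]=0
    n,l,st,c=cv2.connectedComponentsWithStats(m); k=1+st[1:,4].argmax(); print(st[k],plane(d,[c[k]],110).round(1))
    print(plane(d,[(st[k][0],300)],110).round(1))
E
```

```text
[ 157  276   36   51 1389] [[498.3 124.6 110. ]]
[[499.7 155.  110. ]]
[246 275   6  11  52] [[532.9  -1.4 110. ]]
[[498.8   2.1 110. ]]
```

apply_moves --motion "0.3 0 -0.6 0; 0.65 0 -1.2 0; 1.0 0 -1.8 0; 1.4 0 -2.35 0; 1.83 0 -2.9 0"

```text
t: 6.6
tcp_pos: [484.4, 19.6, 55.7]
tool_rot: [0.752, 0.66, -0.0, -0.0]
force: [-0.5, -0.7, -2.4]
grip_width: 70.8
gripper_force: 35.9
```

apply_moves --motion "0.45 0 -0.5 0; 0.95 0 -1.0 0; 1.45 0 -1.45 0; 2 0 -1.9 0; 2.5 0 -2.3 0"

```text
t: 7.02
tcp_pos: [488.4, 44.6, 79.0]
tool_rot: [0.752, 0.659, 0.0, 0.0]
force: [-1.2, -2.0, -0.8]
grip_width: 70.4
gripper_force: 38.1
```

apply_moves --motion "0.6 0 -0.35 0; 1.2 0 -0.7 0; 1.8 0 -1.05 0; 2.4 0 -1.35 0; 3.05 0 -1.6 0"

```text
t: 7.43
tcp_pos: [492.6, 74.5, 95.4]
tool_rot: [0.752, 0.66, -0.0, 0.001]
force: [-3.0, -4.6, 5.6]
grip_width: 70.4
gripper_force: 43.5
```

```bash
python3 - <<'E'
from h import *
s=shot('side')
cv2.imwrite('pics/s2.png',cv2.resize(s['img'][100:320,120:360],None,fx=2.5,fy=2.5))
E
```

```text
(no output)
```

View pics/s2.png

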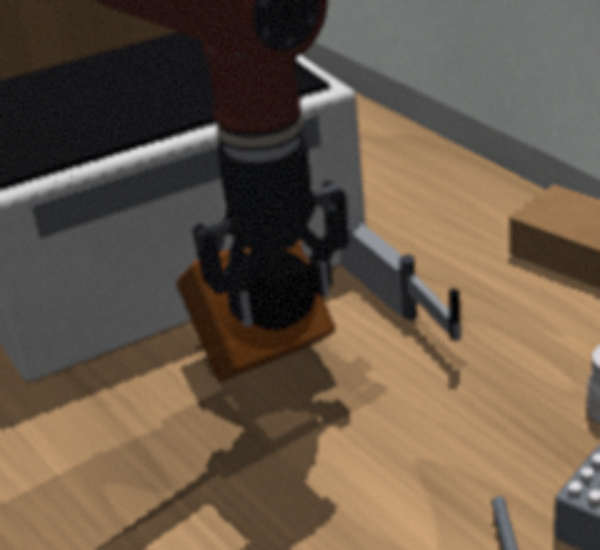

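The bottle is tilted about 45° in the grip, its lower edge still on the bench. I continue the arc.

apply_moves --motion "0.65 0 -0.2 0; 1.3 0 -0.4 0; 2 0 -0.6 0; 2.65 0 -0.7 0; 3.3 0 -0.8 0"

```text
t: 7.9
tcp_pos: [497.3, 107.4, 104.1]
tool_rot: [0.752, 0.659, 0.0, 0.001]
force: [-3.0, -2.6, 9.5]
grip_width: 70.5
gripper_force: 52.0
```

apply_moves --motion "0.7 0 0 0; 1.4 0 0 0; 2.1 0 0 0; 2.7 0 0.05 0; 3.4 0 0.1 0"

```text
t: 8.32
tcp_pos: [501.9, 142.3, 104.1]
tool_rot: [0.752, 0.659, 0.001, -0.0]
force: [-4.4, -1.3, 12.5]
grip_width: 70.4
gripper_force: 58.3
```

apply_moves --motion "0.6 0 0.1 0; 1.2 0 0.25 0; 1.8 0 0.45 0; 2.5 0 0.7 0; 3.2 0 0.9 0"

```text
t: 8.73
tcp_pos: [506.4, 175.6, 95.5]
tool_rot: [0.752, 0.659, 0.003, -0.001]
force: [-3.8, 2.9, 11.7]
grip_width: 70.7
gripper_force: 60.4
```

```bash
python3 - <<'E'
from h import *
s=shot('side')
print(arm.sense()['force'],arm.sense()['tcp_pos'])
cv2.imwrite('pics/s3.png',cv2.resize(s['img'][60:320,120:360],None,fx=2.3,fy=2.3))
E
```

```text
[-3.91321935  4.70850013 12.86957619] [506.47230645 176.6872902   95.07876662]
```

View pics/s3.png

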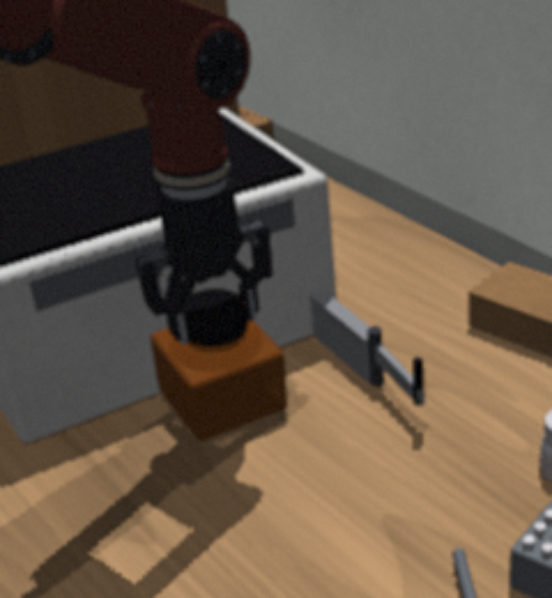

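The bottle is close to upright in the grip beside the flank. Releasing it should let it settle flat.

apply_moves --motion "0 0 0 0; 0 0 0 0; 0 0 0 0; 0 0 0 0; 0 0 0 0" --jaw 0

```text
t: 9.2
tcp_pos: [504.6, 172.3, 91.7]
tool_rot: [0.752, 0.659, -0.0, -0.0]
force: [0.4, 0.5, 1.4]
grip_width: 85.5
gripper_force: 0.0
```

apply_moves --motion "0 0 0 0; 0 0 0 0; 0 0 0 0; 0 0 0 0; 0 0 0 0"

```text
t: 9.62
tcp_pos: [505.0, 172.4, 92.3]
tool_rot: [0.752, 0.659, -0.0, -0.0]
force: [-0.0, -0.1, -0.7]
grip_width: 85.3
gripper_force: 0.0
```

```bash
python3 - <<'E'
from h import *
s=shot('side')
print(arm.sense()['force'],arm.sense()['tcp_pos'])
cv2.imwrite('pics/s4.png',cv2.resize(s['img'][120:300,150:310],None,fx=3.3,fy=3.3,interpolation=cv2.INTER_CUBIC))
E
```

```text
[ 0.87115286 -1.19044081  0.14560437] [505.06911532 172.43654581  92.35045599]
```

View pics/s4.png

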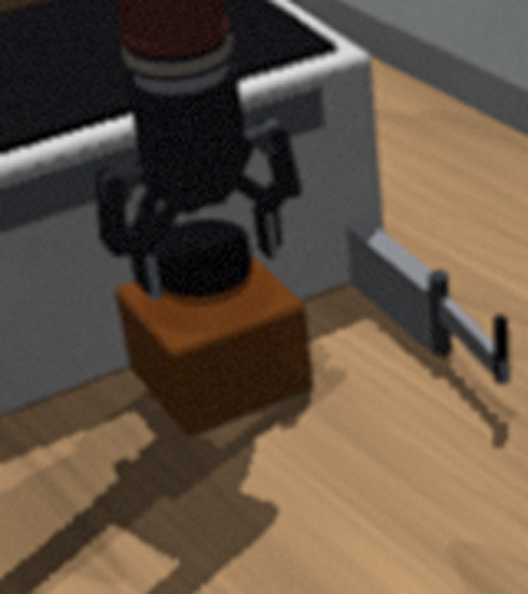

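It stands upright. The body's lower corners are at crop (192,432) and (310,385), its upper ones at (122,292), (180,350) and (303,305). I'll locate it.

```bash
cat >> h.py <<'E'
O=np.array([602,176.]);ax=np.array([.9914,-.1305]);ay=np.array([.1305,.9914])
def an(P): 
    q=np.atleast_2d(P)[:,:2]-O; return np.c_[q@ax,q@ay].round(1)
E
python3 - <<'E'
from h import *
s=shot('side')
f=lambda l,z: an(plane(s,[(150+u/3.3,120+v/3.3) for u,v in l],z))
print(f([(192,432),(310,385)],0),f([(120,292),(180,352),(304,306)],80),f([(203,240)],125))
print('tcp',an(arm.sense()['tcp_pos']))
E
```

```text
[[-141.7  -49.6]
 [ -41.8  -49.5]] [[-147.7   38.1]
 [-143.7  -60.1]
 [ -44.1  -60.3]] [[-91.5  -2. ]]
tcp [[-95.7 -16.2]]
```

apply_moves --motion "0.4 0 0.3 0; 0.8 0 0.6 0; 1.2 0 0.8 0; 1.2 0 0.8 0; 1.2 0 0.8 0"

```text
t: 10.13
tcp_pos: [506.3, 184.7, 83.9]
tool_rot: [0.752, 0.66, -0.0, -0.0]
force: [0.9, -1.0, 0.1]
grip_width: 85.9
gripper_force: 0.0
```

apply_moves --motion "0 0 0 0; 0 0 0 0; 0 0 0 0; 0 0 0 0; 0 0 0 0" --jaw 1 --grip_force 50

```text
t: 10.55
tcp_pos: [507.1, 184.4, 84.7]
tool_rot: [0.752, 0.659, 0.001, 0.0]
force: [1.4, 1.2, 0.6]
grip_width: 70.7
gripper_force: 58.2
```

apply_moves --motion "0 0 0 0; 0 0 0 0; 0 0 0 0; 0 0 0 0; 0 0 0 0"

```text
t: 10.97
tcp_pos: [507.1, 184.4, 84.7]
tool_rot: [0.752, 0.659, 0.001, 0.0]
force: [2.0, 0.2, 2.2]
grip_width: 70.7
gripper_force: 58.3
```

apply_moves --motion "0 0.4 0 0; 0 0.9 0 0; 0 1.4 0 0; 0 1.9 0 0; 0 2.4 0 0"

```text
t: 11.38
tcp_pos: [527.2, 181.7, 84.9]
tool_rot: [0.752, 0.659, -0.003, -0.003]
force: [-8.5, 1.5, 12.1]
grip_width: 71.1
gripper_force: 60.2
```

apply_moves --motion "0 0.4 -0.1 0; 0 0.9 -0.2 0; 0 1.4 -0.2 0; 0 1.9 -0.2 0; 0 2.4 -0.2 0"

```text
t: 11.8
tcp_pos: [553.7, 177.6, 84.7]
tool_rot: [0.752, 0.659, -0.001, -0.0]
force: [-0.3, 0.3, -4.8]
grip_width: 71.0
gripper_force: 58.5
```

apply_moves --motion "0 0.4 0 0; 0 0.9 0 0; 0 1.4 0 0; 0 1.9 0 0; 0 2.4 0 0"

```text
t: 12.22
tcp_pos: [578.5, 174.8, 86.2]
tool_rot: [0.752, 0.659, -0.0, 0.0]
force: [-0.6, 0.5, -4.8]
grip_width: 71.0
gripper_force: 58.6
```

```bash
python3 - <<'E'
from h import *
s=shot('side')
print(an(arm.sense()['tcp_pos']))
cv2.imwrite('pics/s5.png',cv2.resize(s['img'][120:300,150:330],None,fx=3.3,fy=3.3,interpolation=cv2.INTER_CUBIC))
E
```

```text
[[-21.8  -4.2]]
```

View pics/s5.png

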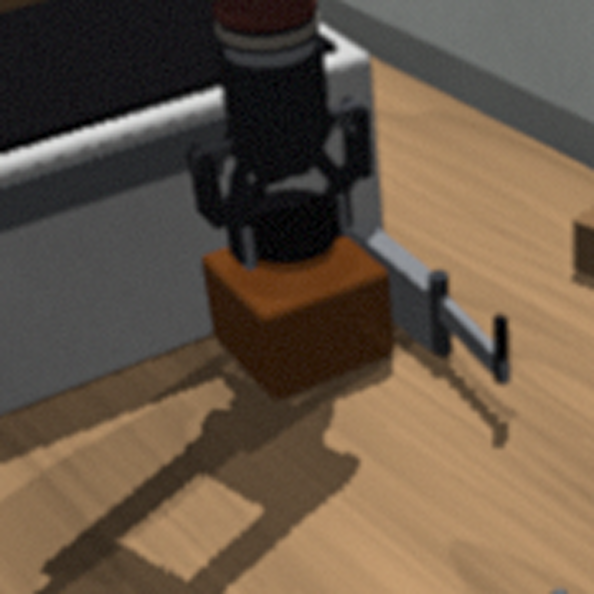

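The bottle follows the grip and stands upright, its right face approaching the end stop at crop (390,270). I lower by 1 mm so it keeps resting on the bench, then close the last 22 mm slowly.

apply_moves --motion "0 0.3 0.1 0; 0 0.7 0.1 0; 0 1.1 0.1 0; 0 1.4 0.1 0; 0 1.7 0.1 0"

```text
t: 12.68
tcp_pos: [595.2, 172.7, 85.3]
tool_rot: [0.752, 0.659, 0.0, 0.0]
force: [-0.4, -0.2, -5.2]
grip_width: 70.8
gripper_force: 58.8
```

apply_moves --motion "0 0.2 0 0; 0 0.4 0 0; 0 0.5 0 0; 0 0.6 0 0; 0 0.6 0 0"

```text
t: 13.1
tcp_pos: [599.5, 172.0, 84.9]
tool_rot: [0.752, 0.66, -0.001, -0.001]
force: [-2.4, -0.1, -2.8]
grip_width: 70.6
gripper_force: 58.8
```

apply_moves --motion "0 0 0.1 0; 0 0.1 0.2 0; 0 0.2 0.2 0; 0 0.3 0.2 0; 0 0.3 0.2 0"

```text
t: 13.52
tcp_pos: [600.0, 171.9, 84.9]
tool_rot: [0.751, 0.661, -0.004, -0.003]
force: [-14.3, -0.8, 10.0]
grip_width: 70.8
gripper_force: 60.5
```

apply_moves --motion "0.1 0 0 0; 0.2 0 0 0; 0.3 0 0 0; 0.4 0 0 0; 0.4 0 0 0"

```text
t: 13.93
tcp_pos: [600.0, 172.6, 85.2]
tool_rot: [0.751, 0.66, -0.007, -0.001]
force: [-18.0, -9.6, 13.0]
grip_width: 70.6
gripper_force: 60.8
```

Contact is felt on both the end stop (-x force) and the flank (-y force). I release and retreat upward.

apply_moves --motion "0 0 0 0; 0 0 0 0; 0 0 0 0; 0 0 0 0; 0 0 0 0" --jaw 0

```text
t: 14.35
tcp_pos: [605.5, 175.8, 84.2]
tool_rot: [0.752, 0.659, 0.001, 0.001]
force: [0.5, -0.3, 0.3]
grip_width: 85.1
gripper_force: 0.0
```

apply_moves --motion "-0.2 -0.4 -0.4 0; -0.2 -0.4 -2 0; -0.2 -0.4 -4 0; -0.2 -0.4 -7 0; -0.2 -0.4 -10 0"

```text
t: 14.77
tcp_pos: [598.9, 173.9, 183.3]
tool_rot: [0.752, 0.659, -0.001, -0.001]
force: [0.2, 0.2, -0.2]
grip_width: 85.4
gripper_force: 0.0
```

apply_moves --motion "-4 0 0 0; -8 0 0 0; -12 0 0 0; -16 0 0 0; -20 0 0 0" --jaw 1

```text
t: 15.18
tcp_pos: [573.5, -25.7, 183.9]
tool_rot: [0.752, 0.66, 0.0, 0.001]
force: [0.2, 0.3, -0.4]
grip_width: 26.0
gripper_force: 0.0
```

```bash
python3 - <<'E'
from h import *
s=shot('side');d=shot('top')
print(an(arm.sense()['tcp_pos']),arm.sense()['tcp_pos'])
a=cv2.resize(s['img'][120:300,150:330],None,fx=2.2,fy=2.2,interpolation=cv2.INTER_CUBIC)
b=cv2.resize(d['img'][150:330,80:260],None,fx=2.2,fy=2.2,interpolation=cv2.INTER_CUBIC)
cv2.imwrite('pics/s6.png',np.hstack([a,b]))
E
```

```text
[[  -1.5 -207.6]] [573.37541121 -29.60869592 183.79997517]
```

View pics/s6.png

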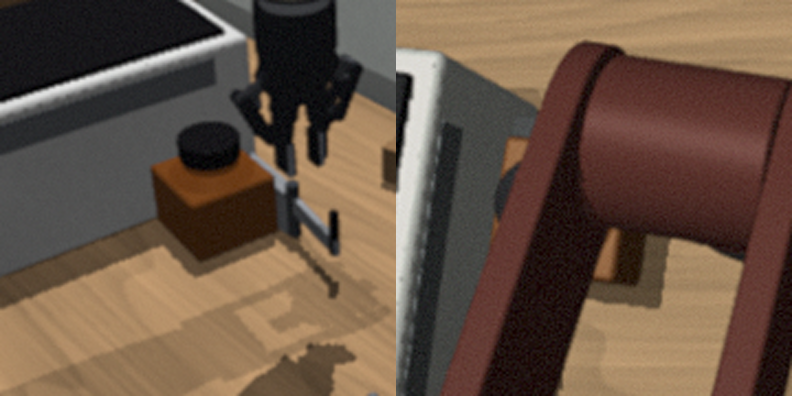

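The bottle stands upright against the end stop. In the left half its corners are at (203,259), (277,236), top (153,175), (201,201), (273,183), with the cap top at (209,133). The gate bar is still open, with its post top at (333,213). I'll measure these.

```bash
python3 - <<'E'
from h import *
s=shot('side')
f=lambda l,z: an(plane(s,[(150+u/2.2,120+v/2.2) for u,v in l],z))
print(f([(203,259),(277,236)],0),f([(153,175),(201,201),(273,183)],80),f([(209,133)],125))
print('post',f([(333,213)],89),an([636,-1]), 'hinge',f([(293,184)],72))
print(arm.sense()['tcp_pos'],arm.sense()['joints'])
E
```

```text
[[-47.4 -51. ]
 [ 45.8 -62.1]] [[-62.2  26.5]
 [-42.8 -53.9]
 [ 41.2 -69.3]] [[2.3 1.8]]
post [[  55.7 -169.9]] [[  56.8 -171. ]] hinge [[ 64.8 -73.6]]
[573.70232748 -26.91404734 183.72533938] [-1.69005616e-01  1.54998756e-01  1.77839497e+00 -1.14493819e-04
  1.20743855e+00 -3.31279826e-02]
```

The bottle's outer face slopes, running from y=-52 at its near corner to y=-66 at the end-stop corner. That means it yawed about 8° under the grip. I'll square it by pushing that corner in with closed fingers, at body height (z≈56) so the gripper body clears the cap.

apply_moves --motion "2 0.6 0 0; 5 1.5 0 0; 8 2.5 1 0; 10.2 3.1 3 0; 10.2 3.1 5 0" --jaw 1

```text
t: 15.75
tcp_pos: [620.7, 78.6, 134.6]
tool_rot: [0.75, 0.661, 0.003, 0.001]
force: [-0.3, 0.1, 0.2]
grip_width: 0.2
gripper_force: 0.0
```

apply_moves --motion "0 0 2 0; 0 0 4 0; 0 0 6 0; 0 0 7.8 0; 0 0 7.8 0"

```text
t: 16.17
tcp_pos: [614.0, 74.6, 50.7]
tool_rot: [0.751, 0.66, -0.003, -0.003]
force: [-0.9, 0.3, -0.1]
grip_width: 0.2
gripper_force: 0.0
```

apply_moves --motion "0.4 0 0 0; 0.8 0 0 0; 1.2 0 0 0; 1.5 0 0 0; 1.8 0 0 0"

```text
t: 16.58
tcp_pos: [621.5, 91.4, 56.9]
tool_rot: [0.752, 0.66, 0.001, 0.001]
force: [-0.2, -0.1, 0.7]
grip_width: -0.0
gripper_force: 0.0
```

```bash
python3 - <<'E'
from h import *
print(an(arm.sense()['tcp_pos']),arm.sense()['tcp_pos'],arm.sense()['force'])
E
```

```text
[[ 30.4 -81.3]] [621.48738361  91.39917097  56.88710341] [-0.18946086 -0.12021593  0.69918938]
```

Now I push slowly and watch the force.

apply_moves --motion "0.2 0 0 0; 0.4 0 0 0; 0.6 0 0 0; 0.8 0 0 0; 0.9 0 0 0"

```text
t: 17.0
tcp_pos: [621.5, 99.8, 55.3]
tool_rot: [0.752, 0.659, 0.0, -0.0]
force: [0.5, -0.3, -0.6]
grip_width: 0.2
gripper_force: 0.0
```

apply_moves --motion "0.15 0 0 0; 0.3 0 0 0; 0.4 0 0 0; 0.5 0 0 0; 0.5 0 0 0"

```text
t: 17.42
tcp_pos: [622.1, 104.8, 55.3]
tool_rot: [0.752, 0.659, 0.0, -0.0]
force: [0.3, -0.1, -0.4]
grip_width: 0.1
gripper_force: 0.0
```

apply_moves --motion "0.1 0 0 0; 0.2 0 0 0; 0.2 0 0 0; 0.2 0 0 0; 0.2 0 0 0"

```text
t: 17.83
tcp_pos: [622.5, 106.2, 55.3]
tool_rot: [0.752, 0.659, -0.0, 0.0]
force: [0.6, -2.3, -0.2]
grip_width: 0.2
gripper_force: 1.0
```

apply_moves --motion "0.1 0 0 0; 0.2 0 0 0; 0.3 0 0 0; 0.3 0 0 0; 0.3 0 0 0"

```text
t: 18.25
tcp_pos: [622.9, 108.5, 55.3]
tool_rot: [0.752, 0.66, -0.001, 0.001]
force: [0.7, -4.7, 0.3]
grip_width: 0.1
gripper_force: 2.5
```

apply_moves --motion "0.1 0 0 0; 0.2 0 0 0; 0.3 0 0 0; 0.3 0 0 0; 0.3 0 0 0"

```text
t: 18.67
tcp_pos: [622.9, 108.5, 55.4]
tool_rot: [0.751, 0.66, -0.003, 0.002]
force: [-1.2, -12.0, 1.2]
grip_width: -0.2
gripper_force: 6.2
```

The push now stalls firmly at 12 N, so the outer face is flush. Next I back off and give a matching push on the robot-side face toward the end stop.

apply_moves --motion "-1.5 0 0 0; -3 0 0 0; -4.5 0 -2 0; -4.5 -1 -5.5 0; -4.5 -2 -9.5 0"

```text
t: 19.08
tcp_pos: [594.7, 69.4, 148.1]
tool_rot: [0.753, 0.659, -0.002, -0.003]
force: [-0.1, -0.1, -0.0]
grip_width: -0.0
gripper_force: 0.0
```

apply_moves --motion "0 -3 0 0; 0 -6 0 0; 0 -9 0 0; 0 -11.7 0 0; 0 -11.7 0 0"

```text
t: 19.5
tcp_pos: [475.1, 86.5, 148.4]
tool_rot: [0.752, 0.66, -0.002, -0.003]
force: [0.1, 0.2, -1.2]
grip_width: -0.0
gripper_force: 0.0
```

apply_moves --motion "3 0 0 0; 6 0 2 0; 8 0 4.5 0; 10 0 7 0; 10 0 9.3 0"

```text
t: 19.92
tcp_pos: [495.7, 188.0, 56.9]
tool_rot: [0.751, 0.66, 0.002, -0.0]
force: [0.5, -0.4, -0.2]
grip_width: -0.1
gripper_force: 0.0
```

apply_moves --motion "0 0.6 0 0; 0 1.2 0 0; 0 1.8 0 0; 0 2.2 0 0; 0 2.4 0 0"

```text
t: 20.33
tcp_pos: [520.3, 181.6, 59.7]
tool_rot: [0.752, 0.659, 0.001, 0.0]
force: [-7.7, 0.4, 7.9]
grip_width: 0.2
gripper_force: 0.0
```

```bash
python3 - <<'E'
from h import *
print(an(arm.sense()['tcp_pos']),arm.sense()['tcp_pos'],arm.sense()['force'])
E
```

```text
[[-81.8  -5.1]] [520.28094324 181.63233457  59.69870437] [-7.69319919  0.40367509  7.94376444]
```

Contact came early, at TCP x=-82 with an upward force. That fits a finger knuckle touching the cap rather than the face. I back off and measure the bottle from the amber mask.

apply_moves --motion "0 -1 0 0; 0 -3 0 0; 0 -5 -1 0; 0 -7 -5 0; 0 -9 -9 0"

```text
t: 20.75
tcp_pos: [428.5, 192.3, 140.9]
tool_rot: [0.752, 0.659, -0.002, -0.001]
force: [1.4, -0.3, 1.7]
grip_width: -0.1
gripper_force: 0.0
```

```bash
python3 - <<'E'
from h import *
s=shot('side'); im=s['img']; h=cv2.cvtColor(im,cv2.COLOR_BGR2HSV)
m=cv2.inRange(h,(0,150,25),(16,255,255)); m[:150]=0;m[250:]=0;m[:,:200]=0;m[:,300:]=0
n,l,st,c=cv2.connectedComponentsWithStats(m);k=1+st[1:,4].argmax();print(st[k])
ct=max(cv2.findContours((l==k).astype('uint8'),cv2.RETR_EXTERNAL,cv2.CHAIN_APPROX_NONE)[0],key=cv2.contourArea)
hull=cv2.convexHull(ct); ap=cv2.approxPolyDP(hull,2.5,True).reshape(-1,2)
for p in ap: print(p,'z0',an(plane(s,[p],0)),'z80',an(plane(s,[p],80)))
# predicted corners if home
for x,y in((-55,-55),(55,-55),(-55,55)):
    w=O+x*ax+y*ay; print((x,y),proj(s,[[*w,0],[*w,80]]).round(1).tolist())
# face top edge: brightness step along columns
v=h[:,:,2].astype(int)
for u in range(246,276,4):
    col=v[185:240,u]; g=col[:-2]-col[2:]; r=185+1+g.argmax(); print(u,r,an(plane(s,[(u,r)],80)))
E
```

```text
[ 219  188   57   50 1927]
[259 188] z0 [[109.  136.1]] z80 [[47.2 16.6]]
[273 201] z0 [[105.6  51.2]] z80 [[ 44.2 -59.1]]
[274 224] z0 [[ 49.4 -46.5]] z80 [[  -5.8 -146.2]]
[240 237] z0 [[-50.7 -44.9]] z80 [[ -95.1 -144.7]]
[222 219] z0 [[-51.8  55. ]] z80 [[-96.1 -55.7]]
[219 195] z0 [[ -4.1 170.4]] z80 [[-53.6  47.1]]
(-55, -55) [[240.4, 239.5], [237.1, 213.2]]
(55, -55) [[277.5, 224.8], [275.8, 198.9]]
(-55, 55) [[220.9, 219.4], [217.2, 193.9]]
246 210 [[-30.7 -55.3]]
250 209 [[-20.5 -57.1]]
254 207 [[ -8.1 -55.1]]
258 206 [[  2.1 -57. ]]
262 204 [[ 14.8 -54.9]]
266 203 [[ 25.2 -56.8]]
270 201 [[ 38.1 -54.7]]
274 200 [[ 48.7 -56.6]]
```

The bottle now stands square and home: the outer face is at y≈-56 and the corners match the home prediction within about 3 px. Now the gate: I go high around to the bar's far (+x) side.

apply_moves --motion "-2.5 0 -2.5 0; -5 2 -5 0; -6.5 5.5 -5 0; -8 9 -5 0; -9.5 12.5 -5 0"

```text
t: 21.22
tcp_pos: [545.1, 81.5, 193.9]
tool_rot: [0.752, 0.659, 0.002, 0.002]
force: [-0.3, 1.5, 0.7]
grip_width: 0.1
gripper_force: 0.0
```

apply_moves --motion "-1.5 3.5 0 0; -3 7 0 0; -4.5 10.5 0 0; -4.9 14 0 0; -4.9 15.4 0 0"

```text
t: 21.63
tcp_pos: [693.5, 10.9, 192.5]
tool_rot: [0.753, 0.658, 0.001, 0.002]
force: [0.7, 0.1, 1.2]
grip_width: -0.1
gripper_force: 0.0
```

apply_moves --motion "0 0 0 0; 0 0 0 0; 0 0 0 0; 0 0 0 0; 0 0 0 0"

```text
t: 22.05
tcp_pos: [688.6, 14.6, 192.1]
tool_rot: [0.752, 0.66, -0.0, -0.0]
force: [-0.0, 0.2, -0.2]
grip_width: 0.3
gripper_force: 0.0
```

```bash
python3 - <<'E'
from h import *
print(an(arm.sense()['tcp_pos']),arm.sense()['tcp_pos'],arm.sense()['force'])
E
```

```text
[[ 106.9 -148.7]] [688.58159321  14.64015489 192.10073999] [-0.04620343  0.18329193 -0.23763546]
```

apply_moves --motion "0 0 3.5 0; 0 0 7 0; 0 0 10.5 0; 0 0 13.5 0; 0 0 14.7 0"

```text
t: 22.47
tcp_pos: [684.8, 14.8, 39.4]
tool_rot: [0.752, 0.66, -0.003, -0.003]
force: [-0.7, 1.2, -0.9]
grip_width: -0.2
gripper_force: 0.0
```

apply_moves --motion "0 -1.2 0 0; 0 -2.5 0 0; 0.1 -3.8 0 0; 0.1 -5 0 0; 0.2 -6.2 0 0"

```text
t: 22.88
tcp_pos: [630.0, 24.3, 47.1]
tool_rot: [0.752, 0.659, 0.002, 0.002]
force: [2.4, 0.9, 0.9]
grip_width: 0.0
gripper_force: 1.4
```

apply_moves --motion "0.2 -0.5 0 0; 0.4 -1 0 0; 0.6 -1.5 0 0; 0.9 -2 0 0; 1.15 -2.45 0 0"

```text
t: 23.3
tcp_pos: [607.3, 39.2, 46.3]
tool_rot: [0.752, 0.659, 0.002, 0.001]
force: [5.3, 1.0, 3.9]
grip_width: -0.1
gripper_force: 2.7
```

apply_moves --motion "0.35 -0.4 0 0; 0.8 -0.8 0 0; 1.2 -1.2 0 0; 1.65 -1.6 0 0; 2.1 -2 0 0"

```text
t: 23.72
tcp_pos: [590.4, 62.5, 45.7]
tool_rot: [0.752, 0.659, 0.002, 0.002]
force: [7.8, 0.4, 2.6]
grip_width: -0.2
gripper_force: 4.5
```

apply_moves --motion "0.5 -0.2 0 0; 1 -0.4 0 0; 1.5 -0.6 0 0; 2 -0.8 0 0; 2.4 -1 0 0"

```text
t: 24.13
tcp_pos: [580.3, 87.6, 44.1]
tool_rot: [0.752, 0.66, -0.001, -0.001]
force: [3.1, -1.3, 2.9]
grip_width: 0.0
gripper_force: 0.9
```

```bash
python3 - <<'E'
from h import *
print(an(arm.sense()['tcp_pos']),arm.sense()['tcp_pos'],arm.sense()['force'])
E
```

```text
[[ -9.9 -90.5]] [580.33704119  87.5632546   44.13035104] [ 3.12596898 -1.2585205   2.87884786]
```

apply_moves --motion "0.1 0 0 0; 0.2 0 0 0; 0.3 0 0 0; 0.4 0 0 0; 0.4 0 0 0"

```text
t: 24.55
tcp_pos: [580.4, 91.2, 44.0]
tool_rot: [0.752, 0.659, -0.002, -0.001]
force: [-3.0, -0.9, 5.9]
grip_width: 0.4
gripper_force: 0.4
```

apply_moves --motion "0.1 0 0 0; 0.2 0 0 0; 0.3 0 0 0; 0.4 0 0 0; 0.4 0 0 0"

```text
t: 24.97
tcp_pos: [580.9, 92.5, 44.1]
tool_rot: [0.751, 0.66, -0.004, 0.0]
force: [-3.8, -8.5, 5.8]
grip_width: -0.2
gripper_force: 4.8
```

The push stalls at y=-85.5 with 8.5 N. Subtracting the ~9.5 mm finger half-width seen earlier, that matches the shut bar. I retreat and check.

apply_moves --motion "-1 0 0 0; -2.5 0 0 0; -4.5 0 0 0; -7 0 0 0; -9 0 -3 0"

```text
t: 25.38
tcp_pos: [564.9, 5.5, 68.0]
tool_rot: [0.752, 0.659, -0.004, -0.005]
force: [-1.2, 0.9, -1.1]
grip_width: 0.3
gripper_force: 0.0
```

apply_moves --motion "0 -2 -4 0; 0 -4 -8 0; 0 -7 -11 0; 0 -11 -13 0; 0 -15 -13 0"

```text
t: 25.8
tcp_pos: [431.8, 24.3, 208.7]
tool_rot: [0.752, 0.659, 0.004, 0.003]
force: [0.2, -0.3, 0.9]
grip_width: -0.1
gripper_force: 0.0
```

apply_moves --motion "0 -3 0 0; 0 -6 0 0; 0 -9 0 0; 0 -9 0 0; 0 -9 0 0"

```text
t: 26.22
tcp_pos: [338.8, 36.7, 203.4]
tool_rot: [0.752, 0.659, 0.001, 0.0]
force: [0.6, 0.1, -0.3]
grip_width: -0.0
gripper_force: 0.0
```

```bash
python3 - <<'E'
from h import *
s=shot('side'); im=s['img']; h=cv2.cvtColor(im,cv2.COLOR_BGR2HSV)
print(arm.sense()['tcp_pos'],arm.sense()['force'])
for a in(0,.08,.16):
    w=O+(65-98*np.cos(a))*ax+(-72-98*np.sin(a))*ay
    p=proj(s,[[*w,89],[*w,58]]); print(a,p.round(1).tolist())
v=h[:,:,2]; print(v[208:240:2,226:264:1])
# outer face top edge + bottle mask
m=cv2.inRange(h,(0,150,25),(16,255,255)); m[:150]=0;m[250:]=0;m[:,:200]=0;m[:,300:]=0
ct=max(cv2.findContours(m,cv2.RETR_EXTERNAL,cv2.CHAIN_APPROX_NONE)[0],key=cv2.contourArea)
print(cv2.boundingRect(ct))
E
```

```text
[339.9676991   36.49050044 204.02334783] [ 6.37146894e-01 -2.91254369e-04  1.12203033e+00]
0 [[248.1, 210.3], [249.3, 220.9]]
0.08 [[249.8, 211.7], [250.9, 222.3]]
0.16 [[251.8, 213.1], [252.8, 223.7]]
[[ 44  46  43  48  60  77  89 100 109 114 114 114 111 111 111 111 111 112
  114 112 110 107  96  93  92  84  75  69  61  52  49  45  44  42  42  43
   42  45]
 [ 43  48  46  44  45  51  58  73  87  98 110 114 114 114 112 111 106 101
   93  82  60  38  29  28  35  46  46  45  43  44  45  42  42  45  44  43
   44  46]
 [ 49  48  46  45  47  45  46  45  57  70  85  93  98  93  88  78  74  64
   56  43  23  15  14  11  19  36  44  46  42  47  46  45  44  45  44  46
   42  44]
 [ 47  43  46  47  47  46  45  43  45  46  49  55  59  51  50  46  44  43
   43  44  33   8   9  11  14  33  44  45  41  43  42  42  42  41  41  41
   46  64]
 [ 44  45  42  43  44  44  46  43  42  46  45  42  45  42  45  46  44  44
   46  39  27  12   1   4  17  25  43  40  42  40  43  47  62  77  89 104
  133 143]
 [ 47  41  45  43  44  40  45  41  46  42  48  44  44  47  48  44  43  45
   47  39  33  18  14   7  10
[... 965 characters left out ...]
1  45  46  42  45  45  47  51  66
   74  84]
 [ 93  87  89  90  88  89  85  75  60  50  41  41  43  41  46  45  46  42
   42  44  42  45  41  43  43  39  43  47  47  53  63  71  71  84  92  96
   98  98]
 [149 113  93  88  89  89  88  87  85  79  62  47  45  44  44  46  44  44
   44  40  45  41  45  48  50  58  66  71  81  89  94  96  94  92  85  80
   79  77]
 [174 170 149 116  94  88  89  89  86  88  84  81  66  53  44  42  43  46
   45  51  60  67  74  78  82  89  90  90  85  84  79  82  76  78 100 110
  107 119]
 [170 171 172 169 148 115  94  88  89  90  88  88  84  82  69  65  67  68
   76  85  89  89  91  92  84  79  67  66  75  99 107 100 117 111 106 108
   99  92]]
(219, 188, 56, 50)
```

The post column at u≈248.3 with its top at row 210 matches the shut prediction (248.1, 210.3). The bottle mask is unchanged and the arm is clear, so I hand in.

```bash
python3 -c "
from cell import arm
print(arm.job_done())"
```

```text
the job is handed in; nothing more can be done
None
```

I stood the bottle upright, slid it home against the end stop and flank, and shut the gate across it. The final camera check agreed, and I handed the job in at about 26 s of the 72 s limit; the hand-in returned no verdict.

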